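# Lay the kiln posts down on the carrying board

### The arm

A 6-joint arm with a two-finger parallel gripper is mounted at the origin on the work surface. World frame = base frame: x ahead of the robot, y to its left, z up, the work surface at z = 0. Lengths are in mm, angles in rad, forces in N, time in s.
With the tool pointing down it reaches from about 325 to 850 mm from the base axis. Payload 15.5 kg.
Tool frame: the origin (TCP) lies between the finger pads; the fingertips stand 14 mm ahead of it and the grasp point (between the pads) lies 5 mm behind it; z points along the fingers, y is the line along which they close (so a half turn about z gives the same grasp; the last joint's range is limited). The gripper opens to 91 mm and grips with 3 to 60 N. Pads are 32 mm wide; open, the fingers measure 118 mm over their backs; the gripper's body (76 mm by 178 mm) begins 60 mm behind the grasp point.
Start: joints at [-1.2, 0.494, 1.345, -0, 1.302, -0.096], TCP at [280.712, -558.415, 227.915] pointing down, gripper open.
Joint ranges: [-2.91, 2.91], [-0.82, 2.16], [0.22, 2.67], [-1.22, 4.37], [0.12, 2.79], [-3.08, 3.08]. Speed limits (rad/s): [1.89, 1.89, 2.57, 3.01, 3.01, 3.01].

### API

Orientations are given as a 3x3 rotation matrix whose columns are the frame's x, y, z axes.
In Python, from station import observe, read_camera, calibration, finish_job gives the robot as it stands.
- The arm moves only by the shell command python3 -m inch 'ROWS' [FORCE]. ROWS is a JSON object of lists of equal length, an entry for each row: "claw": the finger opening in cm, from 0 to 9.12; "offset": the shift along the tool's x, y, z in cm, a list of three; "roll": the turn about the tool's z in degrees. A call has 1 to 8 rows; each row shifts and turns the commanded pose from where the row before left it, along the tool's axes as they then stand; what a row does not reach is not made up. A row lasts 1/10 s, in which the tool goes at most 50 mm and 8.59 degrees, less where a joint would pass 70% of its speed; a pose out of reach is approached as far as the arm can. A call is refused whole if a number of a shift passes 5 or a number of a turn 8.59, either way. A call with a gripper value outside its range is refused whole. The fingers move at their own pace and stop on an object; FORCE is the grip in N (left out, the last holds). Time passes only in rows, so rows that do not move let the fingers close. It gives the time, the measured TCP pose, the force, the opening and the grip force at its end, in the units of the state.
- observe(): the state, without advancing time (a new reading comes with each control period).
- read_camera(name): name is "scene" or "side" or "wrist"; returns (picture, depth): 384x512x3 uint8, red, green, blue; 384x512 float32, mm along the optical axis (not along the pixel's ray), 0 where there is no reading.
- calibration(name): a dict with "K" (3x3 intrinsics, pixels), "k1" (the pictures are not rectified: a ray, as slopes to the right and down, at radius r is drawn at 1 + k1 r^2 times it, then the intrinsics apply), "position" and "attitude" of the camera in the world. Camera axes: x right, y down, z forward; pixel columns grow to the right and rows downward; lengths in mm; the calibration is good to about 2 mm. A picture is of the moment at which its call begins: read the wrist's pose just before it. calibration takes no time and is no camera call; for the wrist camera it gives the pose at the moment of the call.
- finish_job(): hands the job in; it is judged then, once.
The state is a dict: "clock": time; "q": joint angles; "qd": joint speeds; "joint_efforts": joint torques, N m; "eef_pos": TCP position; "ee_rot": TCP orientation; "force": force on the tool from outside, world axes, zero at the start; "torque": the same for the moment, N m; "opening": finger opening in mm; "grasp_force": force on a finger pad.
Only numpy, scipy, OpenCV 4.12 (cv2) and the standard library are available. Lean on these libraries where they do the work, as an engineer would, in place of code of your own. Each camera call takes 0.05 s, during which the arm holds its last target. There are 200 camera calls.

### The job

Before the board is carried to the kiln, push over the two kiln posts still standing on it, so that each lies in its own felt lane with its red top end towards the dark wooden stop, then push each along until its red end rests squarely against the stop, like the post that already lies there. Only push with the fingers: do not lift or carry the posts, and leave the post that already lies there and the pots and tool around the board where they are.

Things in the scene. Friction and masses are not known exactly. Their poses are not given: they have to be found in the camera images.
- board: Plywood board 290 x 275 x 20 mm, fixed to the bench. Origin: centre of its underside, on the bench top; x along the lanes to the stop, y across, z up. Three grey felt lanes 74 mm wide (flush) at y = -85, 0, +85 mm. Dark wooden stop 20 mm thick across all lanes: inner face at x = +125 mm, 25 mm high above the board. Other end (x = -145 mm) open. Standing posts: foot centres at x = -100 mm.
- lane0 (a point): Point on the board's top surface (20 mm above the bench) where the middle of the lane at board y = -85 mm meets the inner face of the stop.
- lane1 (a point): Point on the board's top surface (20 mm above the bench) where the middle of the lane at board y = 0 mm meets the inner face of the stop.
- lane2 (a point): Point on the board's top surface (20 mm above the bench) where the middle of the lane at board y = 85 mm meets the inner face of the stop.
- post_a: Loose square kiln post, cream ceramic, 48 x 48 x 150 mm, 0.3 to 0.65 kg, upper 18 mm painted rust red; starts upright at the open end of one lane. Origin: centre of its foot face; z along the post to the red top; at the start x points along the lane to the stop, within 5 degrees. It topples once it leans about 18 degrees.
- post_b: Loose square kiln post, cream ceramic, 48 x 48 x 150 mm, 0.3 to 0.65 kg, upper 18 mm painted rust red; starts upright at the open end of one lane. Origin: centre of its foot face; z along the post to the red top; at the start x points along the lane to the stop, within 5 degrees. It topples once it leans about 18 degrees.
- post_a_top (a point): Centre of the red top end face of post_a, 150 mm from its foot.
- post_a_mid (a point): Centre of post_a, 75 mm from its foot.
- post_b_top (a point): Centre of the red top end face of post_b, 150 mm from its foot.
- post_b_mid (a point): Centre of post_b, 75 mm from its foot.
- post_lying: The third kiln post, same size and looks, already lying in its lane with its red end against the stop (0.5 mm gap). Loose; leave it. Origin: on the board's surface in the middle of its lane, 74.5 mm before its foot end (outside the post).
- post_lying_mid (a point): Centre of the lying post, 24 mm above the board.
- vase: Brown clay vase, 90 mm across, 150 mm tall, loose; leave it. Origin: centre of its base.
- tagine: Brown clay pot with a pointed lid in one piece, 124 mm across, 130 mm tall, loose; leave it. Origin: centre of its base.
- bowl: Brown clay bowl, 140 mm across, 60 mm tall, loose; leave it. Origin: centre of its base.
- cup: Terracotta cup, 72 mm across, 80 mm tall, loose; leave it. Origin: centre of its base.
- green_mug: Green glazed mug, 76 mm across, 85 mm tall, loose; leave it. Origin: centre of its base.
- rib: Flat wooden potter's rib, 110 x 55 x 8 mm, lying loose; leave it. Origin: centre of its underside.
Things that resemble listed ones, but are neither listed nor needed, are in the scene too. What is shaped like the post_a but purple is not meant.

How it is judged (in metres and radians):
At the end, for the whole second after the job is handed in: Both posts lie flat on the board and at rest, in line with the lanes within 7 degrees, each with its middle within 18 mm of the centre line of a lane and its red end within 6 mm of the stop; the third post has moved less than 15 mm (angle between post_a's own z axis and vertical between 1.48 and 1.66 rad and angle between the z axis of each of post_a, post_b and the x axis of board, either way round below 0.12 rad and x of post_a_top in the frame of board between 0.119 and 0.13 m and z of post_a_mid in the frame of board between 0.038 and 0.05 m and (y of post_a_mid in the frame of board between -0.103 and -0.067 m or y of post_a_mid in the frame of board between -0.018 and 0.018 m or y of post_a_mid in the frame of board between 0.067 and 0.103 m) and linear speed of each of post_a, post_b below 0.01 m/s and angle between post_b's own z axis and vertical between 1.48 and 1.66 rad and x of post_b_top in the frame of board between 0.119 and 0.13 m and z of post_b_mid in the frame of board between 0.038 and 0.05 m and (y of post_b_mid in the frame of board between -0.103 and -0.067 m or y of post_b_mid in the frame of board between -0.018 and 0.018 m or y of post_b_mid in the frame of board between 0.067 and 0.103 m) and distance of post_lying_mid from where it was at the start of the episode below 0.015 m); the robot touches nothing.
It fails at once if post_a was lifted or carried (raised more than 16 mm beyond what tipping over needs) (height (world z) of post_a_mid above 0.115 m or height (world z) of post_a above 0.06 m).
It fails at once if post_b was lifted or carried (raised more than 16 mm beyond what tipping over needs) (height (world z) of post_b_mid above 0.115 m or height (world z) of post_b above 0.06 m).
It fails at once if the post already lying was shifted by more than 15 mm (distance of post_lying_mid from where it was at the start of the episode above 0.015 m).
It fails at once if a pot or the wooden rib beside the board was moved by more than 20 mm or tipped (distance of any of vase, tagine, bowl, cup, green_mug, rib from where it was at the start of the episode above 0.02 m or angle between any of vase, tagine, bowl, cup, green_mug, rib's own z axis and vertical above 0.3 rad).
It also fails if it takes over 64 s, if anything falls off the work surface, if the arm or the gripper's body presses on something with over 40 N, if the wrist force passes 120 N, or if a joint passes its speed limit or range.

## Working session

There is one attempt and no reset: what is moved stays moved. The work goes in short steps, Python scripts to look and compute and a shell command to move; the robot and the scene stay as the last step left them, time stands still between calls to the robot, and variables do not carry over. Pictures are saved under pics/ and viewed, at most 10 in all, crops included, and the job is handed in when it is done.

```bash
mkdir -p pics
cat > h.py <<'E'
import numpy as np, cv2
from station import *
def grab(n):
    c=calibration(n); im,d=read_camera(n); return c,im,d
def pts(c,d):
    K=np.array(c["K"],float); h,w=d.shape
    u,v=np.meshgrid(np.arange(w),np.arange(h))
    p=np.stack([u,v],-1).reshape(-1,1,2).astype(np.float64)
    s=cv2.undistortPoints(p,K,np.array([c["k1"],0,0,0,0.])).reshape(h,w,2)
    P=np.dstack([s[...,0]*d,s[...,1]*d,d])
    return P@np.array(c["attitude"]).T+np.array(c["position"])
E
python3 - <<'E'
from h import *
o=observe();print(o)
ims=[]
for n in("scene","side"):
    c,im,d=grab(n);print(n,c);np.savez(n,im=im,d=d,P=pts(c,d))
    cv2.imwrite(f"pics/{n}0.png",im[...,::-1])
E
```

```text
{'clock': 0.0, 'q': array([-1.20050177e+00,  4.94163291e-01,  1.34610824e+00,  1.85769064e-05,
        1.30249525e+00, -9.54773552e-02]), 'qd': array([-0.00112428, -0.00118115,  0.00037897,  0.00018734, -0.00118469,
        0.00026605]), 'joint_efforts': array([-1.28907624e-03, -8.78837156e+01, -3.81852186e+01,  7.06322654e-02,
        5.33749850e-02, -1.60778804e-04]), 'eef_pos': array([ 280.58961901, -558.08501121,  227.35837821]), 'ee_rot': array([[ 8.93477397e-01,  4.49107976e-01, -4.08205441e-04],
       [ 4.49108143e-01, -8.93476728e-01,  1.10102468e-03],
       [ 1.29756906e-04, -1.16706906e-03, -9.99999311e-01]]), 'force': array([-0.47154016,  0.32744654,  0.37629141]), 'torque': array([ 0.06558972, -0.00537498, -0.00452624]), 'grasp_force': 0.0, 'opening': 91.22784457955972}
scene {'K': array([[376.24795478,   0.        , 250.77486013],
       [  0.        , 376.24795478, 195.76365346],
       [  0.        ,   0.        ,   1.        ]]), 'k1': -0.1161991710862898, 'position': array([1206.35700044, -764.17479178,  824.71305778]), 'attitude': array([[ 0.7638177 ,  0.37713259, -0.52378768],
       [ 0.64504935, -0.41809982,  0.63961229],
       [ 0.0222231 , -0.82641609, -0.56262117]])}
side {'K': array([[354.73808366,   0.        , 260.26685481],
       [  0.        , 354.73808366, 189.20933019],
       [  0.        ,   0.        ,   1.        ]]), 'k1': -0.0666136514939356, 'position': array([189.68315327, 868.54493977, 799.72905853]), 'attitude': array([[-0.90505736, -0.25041409,  0.34374986],
       [-0.42528851,  0.53467046, -0.7302446 ],
       [-0.00092935, -0.80710611, -0.59040567]])}
```

View pics/scene0.png

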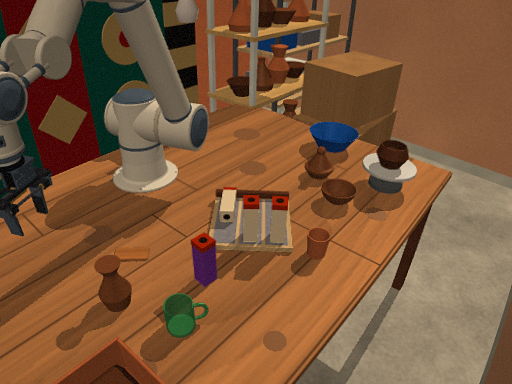

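View pics/side0.png

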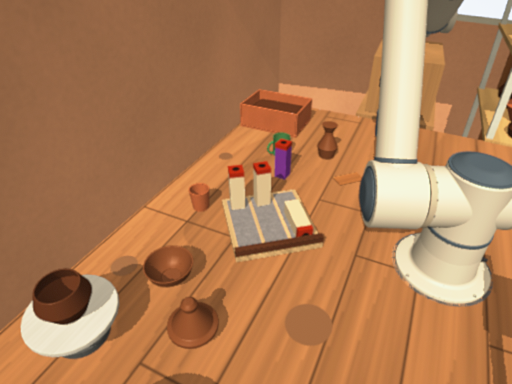

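The scene view shows the stop at (250,193) and the lying post at (229,205). The cream posts' red tops are at (251,201) and (281,202), and the purple decoy is at (204,258). In the side view the cream posts are at (237,185) and (262,183), purple is at (283,158), and the lying red end is at (303,230). The two cream standing posts are the targets; purple and the lying post are excluded.

Run:
```python
from h import *
from scipy import ndimage as N
ob={}
allb=[]
for n in("scene","side"):
    f=np.load(n+".npz");im=f["im"].astype(int);P=f["P"];d=f["d"]
    R,G,B=im[...,0],im[...,1],im[...,2]
    red=(R>140)&(G<75)&(B<60)&(d>0)
    L,k=N.label(red)
    for i in range(1,k+1):
        m=L==i
        if m.sum()<25: continue
        Q=P[m]; top=Q[Q[:,2]>Q[:,2].max()-8]
        print(n,"red",np.array(np.nonzero(m)).mean(1)[::-1].round(),m.sum(),"top",top.mean(0).round(1),"ext",Q.min(0).round(),Q.max(0).round())
    # board: z in 14..26 near
    reg=(d>0)&(P[...,2]>13)&(P[...,2]<27)&(P[...,0]>350)&(P[...,0]<900)&(P[...,1]>-450)&(P[...,1]<250)
    L,k=N.label(reg);s=N.sum(reg,L,range(1,k+1));m=L==1+np.argmax(s)
    Q=P[m];print(n,"board",m.sum(),Q.min(0).round(),Q.max(0).round(),"medz",np.median(Q[:,2]))
    print(cv2.minAreaRect(Q[:,:2].astype(np.float32)), cv2.boxPoints(cv2.minAreaRect(Q[:,:2].astype(np.float32))).round())
    pur=(B>R+25)&(B>90)&(G<70)&(d>0)&(P[...,2]>5)&(P[...,1]<300)&(P[...,0]<900)
    if pur.any(): Q=P[pur];print("purple",Q.min(0).round(),Q.max(0).round(),np.median(Q,0).round())
    # lying / standing heights map
    np.save(n+"_m.npy",m)
    # top views of heights
    g=np.zeros((700,800,3),np.uint8)
    ok=(d>0)&(P[...,2]>-10)&(P[...,0]>200)&(P[...,0]<900)&(P[...,1]>-500)&(P[...,1]<300)
    ii=(899-P[ok][:,0]).astype(int);jj=(299-P[ok][:,1]).astype(int)
    o=np.argsort(P[ok][:,2])
    for a,b,cc in zip(ii[o],jj[o],im[ok][o]): cv2.circle(g,(int(b),int(a)),2,cc[::-1].tolist(),-1)
    ob[n]=g
v=np.hstack([cv2.resize(ob[n],(400,350)) for n in ob])
crop=lambda n,a,b,e,f:cv2.resize(cv2.cvtColor(np.load(n+".npz")["im"][a:b,e:f],cv2.COLOR_RGB2BGR),(400,250))
v=np.vstack([v,np.hstack([crop("scene",180,260,200,328),crop("side",150,260,190,366)])])
cv2.imwrite("pics/top.png",v)
```

```text
scene red [230. 188.] 30 top [410.2  83.8  68.2] ext [361.  69.   2.] [432. 174.  71.]
scene red [251. 199.] 101 top [607.9 -33.1 169.9] ext [578. -63. 167.] [638.  -3. 172.]
scene red [279. 201.] 102 top [678.5  18.7 170.1] ext [649. -12. 168.] [708.  47. 174.]
scene red [203. 240.] 156 top [ 618.4 -247.2  149.8] ext [ 455. -273.   -2.] [ 643. -101.  152.]
scene board 2258 [ 361. -138.   13.] [744. 220.  27.] medz 19.941410400781535
((551.8960571289062, 36.238189697265625), (276.2613220214844, 280.82513427734375), 38.62507629394531) [[ 356.   60.]
 [ 532. -160.]
 [ 747.   13.]
 [ 572.  232.]]
side red [282. 144.] 107 top [ 614.9 -241.1  150.1] ext [ 590. -374.   63.] [ 704. -216.  155.]
side red [262. 168.] 143 top [605.3 -25.8 169.8] ext [575. -59. 156.] [641.   4. 173.]
side red [236. 171.] 139 top [674.5  28.3 169.8] ext [646.  -6. 157.] [706.  56. 172.]
side red [305. 230.] 108 top [407.6  89.5  67.5] ext [386.  71.  47.] [429. 108.  71.]
side board 2865 [ 379. -146.   13.] [740. 215.  27.] medz 20.27377413045417
((559.1417846679688, 30.843124389648438), (278.47705078125, 251.30506896972656), 39.368167877197266) [[ 372.   40.]
 [ 531. -155.]
 [ 746.   22.]
 [ 587.  216.]]
```

View pics/top.png

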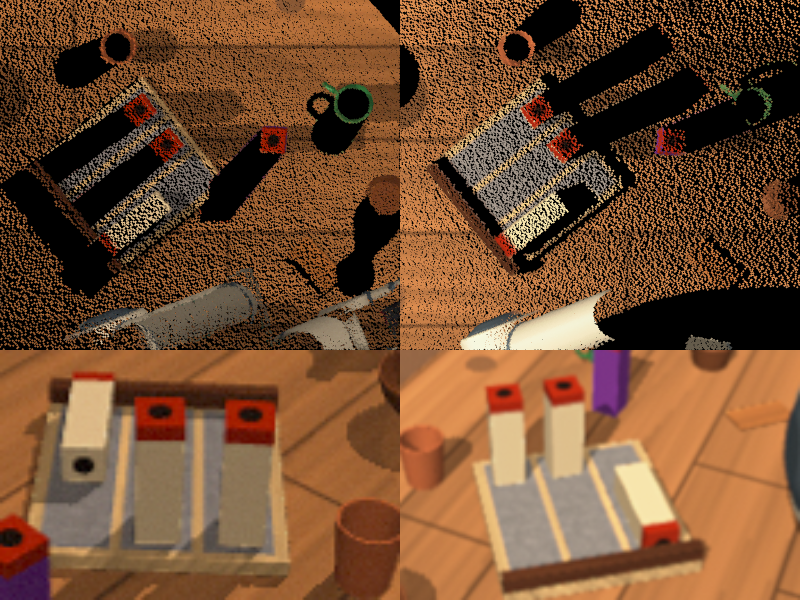

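The top-down view and crops confirm two cream red-topped posts standing, in the lanes at y=0 and y=-85. The decoy sits off the board. I'll move above the board for a precise wrist view.

```bash
python3 -m inch '{"claw":[2,2,2,2,2,2,2,2],"offset":[[0,0,-5],[0,0,-5],[0,0,-5],[3.4,-2,0],[3.4,-2,0],[3.4,-2,0],[3.4,-2,0],[3.4,-2,0]],"roll":[0,0,0,0,0,0,0,0]}' 
python3 -m inch '{"claw":[2,2,2,2,2,2,2,2],"offset":[[3.4,-2,0],[3.4,-2,0],[3.4,-2,0],[3.4,-2,0],[3.4,-2,0],[3.4,-2,0],[3.4,-2,0],[3.4,-2,0]],"roll":[0,0,0,0,0,0,0,0]}'
python3 -m inch '{"claw":[2,2,2,2,2,2,2,2],"offset":[[3,-2,0],[3,-2,0],[0,0,0],[0,0,0],[0,0,0],[0,0,0],[0,0,0],[0,0,0]],"roll":[0,0,-8.5,-8.5,-8.5,-8.5,-8.5,-8.5]}'
python3 -m inch '{"claw":[2,2,2,2,2,2,2,2],"offset":[[0,0,0],[0,0,0],[0,0,0],[0,0,0],[0,0,0],[0,0,0],[0,0,0],[0,0,0]],"roll":[-8.5,-8.5,-8.5,-8.5,-8.5,-8.5,0,0]}'
python3 - <<'E'
from h import *
print(observe()["clock"])
c,im,d=grab("wrist");print(c);np.savez("w1",im=im,d=d,P=pts(c,d))
cv2.imwrite("pics/w1.png",im[...,::-1])
E
```

```text
clock: 0.9
eef_pos: [388.2, -391.2, 377.7]
ee_rot: [[0.894, 0.449, -0.0], [0.449, -0.894, 0.0], [-0.0, -0.0, -1.0]]
force: [0.6, -0.4, 0.6]
opening: 30.3
grasp_force: 0.0
clock: 1.7
eef_pos: [559.4, -126.0, 377.7]
ee_rot: [[0.893, 0.449, -0.001], [0.449, -0.893, 0.0], [-0.0, -0.0, -1.0]]
force: [-0.3, -0.7, -0.2]
opening: 20.3
grasp_force: 0.0
clock: 2.5
eef_pos: [594.3, -64.9, 377.6]
ee_rot: [[0.207, 0.978, -0.001], [0.978, -0.207, 0.0], [-0.0, -0.001, -1.0]]
force: [0.5, 0.3, 0.3]
opening: 20.1
grasp_force: 0.0
clock: 3.3
eef_pos: [594.4, -64.9, 377.7]
ee_rot: [[-0.621, 0.784, -0.0], [0.784, 0.621, 0.0], [0.0, -0.0, -1.0]]
force: [-0.1, 0.4, 0.4]
opening: 19.7
grasp_force: 0.0
3.3
{'K': array([[298.56804387,   0.        , 258.47719018],
       [  0.        , 298.56804387, 190.74765528],
       [  0.        ,   0.        ,   1.        ]]), 'k1': -0.02556454150022037, 'position': array([551.23520632, -10.67744242, 533.31008349]), 'attitude': array([[ 7.82824943e-01,  6.02721371e-01,  1.54635241e-01],
       [ 6.22241549e-01, -7.57966476e-01, -1.95709671e-01],
       [-7.50072526e-04,  2.49426883e-01, -9.68393343e-01]])}
```

View pics/w1.png

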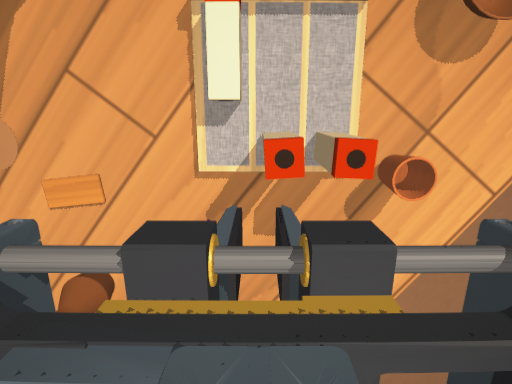

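The wrist view shows red tops at (284,157) and (356,158), the lying post's foot at (223,100), and the board's open edge at row ~172. The lanes run almost vertically. Next I'll fit the exact lines.

Run:
```python
from h import *
from scipy import ndimage as N
f=np.load("w1.npz");im=f["im"].astype(int);P=f["P"];d=f["d"]
R,G,B=im[...,0],im[...,1],im[...,2]
red=(R>150)&(G<75)&(B<60)&(d>0)&(P[...,2]>160); red=N.binary_fill_holes(red)
L,k=N.label(red)
for i in range(1,k+1):
    m=L==i
    if m.sum()<200: continue
    v=m&(P[...,2]>160); Q=P[v]; r=cv2.minAreaRect(Q[:,:2].astype(np.float32))
    print("top",r,Q[:,2].mean(),np.median(Q[:,:2],0))
# board plane z~20: felt mask (grey)
z=(d>0)&(abs(P[...,2]-20)<4)
felt=z&(abs(R-B)<25)&(R>90)
ply=z&(R-B>50)&(R>170)
rows=range(15,125)
for lo,hi in((192,208),(243,262),(296,314),(350,372)):
    pts_=[]
    for r in rows:
        c=np.nonzero(ply[r,lo:hi])[0]
        if len(c)>=3: pts_.append(P[r,lo+int(round(c.mean())),:2])
    Q=np.array(pts_); 
    if len(Q)<10: print(lo,len(Q));continue
    vx,vy,x0,y0=cv2.fitLine(Q.astype(np.float32),cv2.DIST_HUBER,0,.01,.01).ravel()
    a=np.degrees(np.arctan2(vy,vx));print("strip",lo,len(Q),a%180,"dist",-vy*x0+vx*y0,(x0,y0))
# open edge
E=[]
for c in range(205,262):
    rr=np.nonzero(ply[160:185,c])[0]
    if len(rr): E.append(P[160+rr.max(),c,:2])
E=np.array(E,np.float32);vx,vy,x0,y0=cv2.fitLine(E,cv2.DIST_HUBER,0,.01,.01).ravel();print("open edge",np.degrees(np.arctan2(vy,vx))%180,(x0,y0))
# felt boundaries overall
m=(d>0)&(P[...,2]>60)&(P[...,2]<76)&(R>200)&(B>150)
Q=P[m][:,:2];print("lying",cv2.minAreaRect(Q.astype(np.float32)),np.median(P[m][:,2]))
```

```text
top ((597.13623046875, -21.88421630859375), (49.253082275390625, 80.6480712890625), 44.866512298583984) 170.40561351995908 [607.6186261  -32.25773353]
top ((632.5708618164062, -0.41472625732421875), (154.7758026123047, 54.108280181884766), 26.460615158081055) 170.08921219826289 [676.59951089  22.13399394]
strip 192 110 128.23997 dist 327.61914 (np.float32(433.3276), np.float32(-20.562477))
strip 243 110 128.97008 dist 411.02487 (np.float32(495.74457), np.float32(40.69882))
strip 296 110 128.28181 dist 499.58148 (np.float32(566.48315), np.float32(88.62757))
strip 350 110 128.07262 dist 587.0285 (np.float32(634.0272), np.float32(142.54759))
open edge 39.22318 (np.float32(571.2385), np.float32(-118.40618))
lying ((455.1046447753906, 25.920555114746094), (47.52130889892578, 130.58065795898438), 38.627647399902344) 66.8841416111037
```

```bash
python3 -m inch '{"claw":[2,2,2,2,2,2,2,2],"offset":[[-2.7,1.55,0],[-2.6,1.55,0],[0,0,-0],[0,0,5],[0,0,5],[0,0,5],[0,0,5],[0,0,2.4]],"roll":[0,0,0,0,0,0,0,0]}' 
python3 -m inch '{"claw":[2,2,2,2,2,2,2,2],"offset":[[1,0,0],[1,0,0],[1,0,0],[0.7,0,0],[0.7,0,0],[0.7,0,0],[0.7,0,0],[0.7,0,0]],"roll":[0,0,0,0,0,0,0,0]}'
python3 - <<'E'
from h import *
c,im,d=grab("wrist")
cv2.imwrite("pics/w2.png",im[...,::-1])
E
```

```text
clock: 4.15
eef_pos: [649.3, -86.2, 149.7]
ee_rot: [[-0.623, 0.782, -0.005], [0.782, 0.623, 0.001], [0.004, -0.003, -1.0]]
force: [-0.0, 0.1, 0.3]
opening: 19.7
grasp_force: 0.0
clock: 4.95
eef_pos: [610.7, -35.6, 153.9]
ee_rot: [[-0.625, 0.781, -0.0], [0.781, 0.625, 0.0], [0.0, -0.0, -1.0]]
force: [-0.8, -0.3, -0.1]
opening: 19.8
grasp_force: 0.0
```

View pics/w2.png

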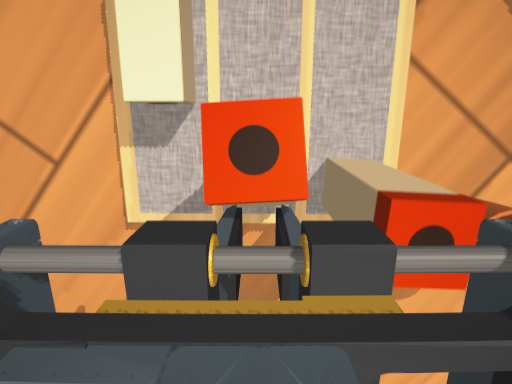

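The post is leaning with its red face centred at (254,150), and the fingers are central on it. I'll keep pushing.

```bash
python3 -m inch '{"claw":[2,2,2,2,2,2,2,2],"offset":[[0.7,0,0],[0.7,0,0],[0.7,0,0],[0.7,0,0],[0,0,0],[0,0,0],[0,0,0],[0,0,0]],"roll":[0,0,0,0,0,0,0,0]}'
python3 -m inch '{"claw":[2,2,2,2,2,2],"offset":[[-4.5,0,0],[-4.5,0,0],[0,4.4,0],[0,4.3,0],[0,0,0],[0,0,0]],"roll":[0,0,0,0,0,0]}'
python3 - <<'E'
from h import *
c,im,d=grab("wrist")
cv2.imwrite("pics/w3.png",im[...,::-1])
E
```

```text
clock: 5.8
eef_pos: [593.9, -14.5, 153.9]
ee_rot: [[-0.625, 0.781, 0.0], [0.781, 0.625, -0.0], [-0.0, 0.0, -1.0]]
force: [-0.0, 0.9, 0.4]
opening: 20.0
grasp_force: 0.0
clock: 6.4
eef_pos: [718.1, -29.8, 153.3]
ee_rot: [[-0.626, 0.78, -0.001], [0.78, 0.626, -0.0], [0.0, -0.0, -1.0]]
force: [0.8, 0.3, 0.1]
opening: 20.4
grasp_force: 0.0
```

View pics/w3.png

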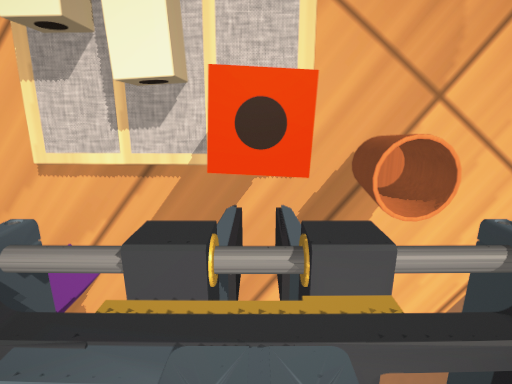

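Post 1 lies flat with its foot at (150,80), and the post 2 top at (262,122) is in line with the fingers. Toppling it the same way.

```bash
python3 -m inch '{"claw":[2,2,2,2,2,2,2,2],"offset":[[1,0,0],[1,0,0],[0.7,0,0],[0.7,0,0],[0.7,0,0],[0.7,0,0],[0.7,0,0],[0.7,0,0]],"roll":[0,0,0,0,0,0,0,0]}'
python3 -m inch '{"claw":[2,2,2,2,2,2,2,2],"offset":[[0.7,0,0],[0.7,0,0],[0.7,0,0],[0.7,0,0],[0.5,0,0],[0,0,0],[0,0,0],[0,0,0]],"roll":[0,0,0,0,0,0,0,0]}'
python3 -m inch '{"claw":[2,2,2,2,2,2,2,2],"offset":[[-4.5,0,-4],[-4.5,0,-4],[0,-2.1,-4],[0,-2.1,0],[0,0,0],[0,0,0],[0,0,0],[0,0,0]],"roll":[0,0,0,0,0,0,0,0]}'
python3 - <<'E'
from h import *
c,im,d=grab("wrist");np.savez("w4",im=im,d=d,P=pts(c,d))
cv2.imwrite("pics/w4.png",im[...,::-1])
P=pts(c,d);im=im.astype(int)
from scipy import ndimage as N
m=(d>0)&(P[...,2]>58)&(P[...,2]<76)&(P[...,0]<720)&(P[...,0]>350)
m&=(np.arange(384)[:,None]<205)
L,k=N.label(m)
for i in range(1,k+1):
    q=L==i
    if q.sum()<300: continue
    r=cv2.minAreaRect(P[q][:,:2].astype(np.float32)); b=cv2.boxPoints(r)
    X=P[q]; xb=-.6225*b[:,0]+.7826*b[:,1]+303.6; yb=455.8-(.7826*b[:,0]+.6225*b[:,1])
    print(q.sum(),r[1],r[2],"corners x",xb.round(1),"y",yb.round(1))
E
```

```text
clock: 7.25
eef_pos: [678.6, 18.7, 153.8]
ee_rot: [[-0.625, 0.781, -0.0], [0.781, 0.625, 0.0], [0.0, -0.0, -1.0]]
force: [-0.5, 0.4, 1.0]
opening: 20.3
grasp_force: 0.0
clock: 8.05
eef_pos: [658.7, 43.7, 153.9]
ee_rot: [[-0.625, 0.781, 0.0], [0.781, 0.625, -0.0], [-0.0, 0.0, -1.0]]
force: [0.7, -0.0, 0.8]
opening: 20.2
grasp_force: 0.0
clock: 8.85
eef_pos: [672.6, -40.0, 259.6]
ee_rot: [[-0.626, 0.78, -0.001], [0.78, 0.626, 0.0], [0.001, -0.001, -1.0]]
force: [-0.6, 0.6, -0.1]
opening: 19.9
grasp_force: 0.0
3127 (48.91541290283203, 67.43157958984375) 38.3102912902832 corners x [ 41.1 -26.3 -26.5  40.9] y [107.3 107.5  58.6  58.4]
4791 (48.514366149902344, 110.86383056640625) 42.05845642089844 corners x [ 39.  -71.7 -68.7  42. ] y [ 33.2  26.3 -22.1 -15.3]
4991 (48.406246185302734, 116.33287048339844) 35.92251968383789 corners x [ 42.  -74.2 -76.4  39.8] y [ -70.5  -65.3 -113.7 -118.9]
```

View pics/w4.png

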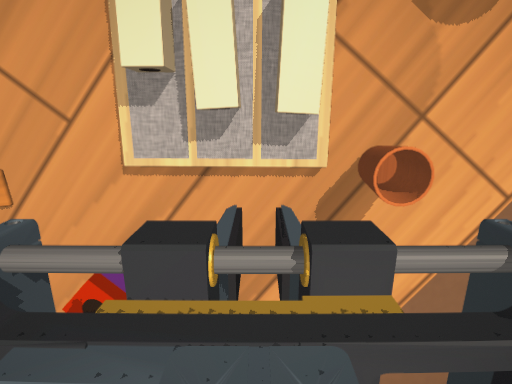

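Both posts lie flat. Post 1's foot is at board (-70,2) with yaw +3.5°, and post 2's foot is at (-75,-89.5) with yaw -2.6°; in the image their feet are at (217,105) and (297,111). Now I'll push post 1 from the foot with both fingers.

```bash
python3 -m inch '{"claw":[2,2,2,2,2,2,2,2],"offset":[[0,-4.8,0],[0,0,5],[0,0,5],[0,0,5],[0,0,4],[0,0,2.3],[0,0,0],[1,0,0]],"roll":[0,0,0,0,0,0,0,0]}'
python3 -m inch '{"claw":[2,2,2,2,2,2,2,2],"offset":[[1,0,0],[1,0,0],[1,0,0],[1,0,0],[0.8,0,0],[0.8,0,0],[0.8,0,0],[0.8,0,0]],"roll":[0,0,0,0,0,0,0,0]}'
python3 -m inch '{"claw":[2,2,2,2,2,2],"offset":[[0.5,0,0],[0.4,0,0],[0.3,0,0],[0.2,0,0],[0,0,0],[0,0,0]],"roll":[0,0,0,0,0,0]}'
```

```text
clock: 9.7
eef_pos: [629.6, -63.1, 47.7]
ee_rot: [[-0.625, 0.781, 0.001], [0.781, 0.625, -0.0], [-0.001, 0.0, -1.0]]
force: [1.4, 0.2, -0.2]
opening: 20.0
grasp_force: 0.0
clock: 10.5
eef_pos: [584.3, -6.7, 47.8]
ee_rot: [[-0.625, 0.78, 0.002], [0.78, 0.625, -0.001], [-0.002, 0.001, -1.0]]
force: [3.2, -4.6, 2.2]
opening: 20.1
grasp_force: 2.7
clock: 11.1
eef_pos: [575.4, 4.4, 47.6]
ee_rot: [[-0.625, 0.781, 0.001], [0.781, 0.625, -0.0], [-0.001, 0.001, -1.0]]
force: [3.9, -2.5, 2.5]
opening: 20.2
grasp_force: 1.8
```

```bash
python3 -m inch '{"claw":[2,2,2,2,2],"offset":[[0.3,0,0],[0.3,0,0],[0.2,0,0],[0,0,0],[0,0,0]],"roll":[0,0,0,0,0]}'
python3 -m inch '{"claw":[2,2,2,2],"offset":[[0.2,0,0],[0.1,0,0],[0,0,0],[0,0,0]],"roll":[0,0,0,0]}'
```

```text
clock: 11.6
eef_pos: [570.3, 10.5, 47.5]
ee_rot: [[-0.625, 0.781, 0.001], [0.781, 0.625, -0.0], [-0.001, 0.001, -1.0]]
force: [3.3, -2.3, 3.8]
opening: 19.7
grasp_force: 2.1
clock: 12.0
eef_pos: [570.4, 11.1, 47.9]
ee_rot: [[-0.625, 0.78, 0.004], [0.78, 0.625, -0.002], [-0.005, 0.002, -1.0]]
force: [11.5, -19.8, 0.6]
opening: 19.9
grasp_force: 11.0
```

Post 1 is firmly against the stop (force stepped to 23 N). Backing off and doing post 2.

```bash
python3 -m inch '{"claw":[2,2,2,2,2,2,2,2],"offset":[[-1,0,0],[-4.5,0,0],[-5,0,0],[0,4.6,0],[0,4.6,0],[1,0,0],[1,0,0],[1,0,0]],"roll":[0,0,0,0,0,0,0,0]}'
python3 -m inch '{"claw":[2,2,2,2,2,2,2,2],"offset":[[1,0,0],[1,0,0],[0.8,0,0],[0.8,0,0],[0.8,0,0],[0.8,0,0],[0.6,0,0],[0,0,0]],"roll":[0,0,0,0,0,0,0,0]}'
python3 -m inch '{"claw":[2,2,2,2,2],"offset":[[0.4,0,0],[0.3,0,0],[0.2,0,0],[0,0,0],[0,0,0]],"roll":[0,0,0,0,0]}'
```

```text
clock: 12.8
eef_pos: [684.9, 12.3, 46.8]
ee_rot: [[-0.625, 0.781, -0.002], [0.781, 0.625, 0.0], [0.002, -0.002, -1.0]]
force: [0.3, -0.2, 1.0]
opening: 20.4
grasp_force: 0.0
clock: 13.6
eef_pos: [649.9, 57.9, 47.4]
ee_rot: [[-0.625, 0.78, -0.0], [0.78, 0.625, 0.0], [0.0, -0.0, -1.0]]
force: [-0.6, 0.2, 0.7]
opening: 19.9
grasp_force: 0.0
clock: 14.1
eef_pos: [644.6, 64.3, 47.3]
ee_rot: [[-0.625, 0.781, -0.001], [0.781, 0.625, 0.0], [0.001, -0.0, -1.0]]
force: [0.4, 0.3, 0.1]
opening: 19.9
grasp_force: 0.3
```

```bash
python3 -m inch '{"claw":[2,2,2,2],"offset":[[0.3,0,0],[0.1,0,0],[0,0,0],[0,0,0]],"roll":[0,0,0,0]}'
python3 -m inch '{"claw":[2,2,2,2],"offset":[[0.2,0,0],[0.1,0,0],[0,0,0],[0,0,0]],"roll":[0,0,0,0]}'
```

```text
clock: 14.5
eef_pos: [642.1, 67.5, 47.2]
ee_rot: [[-0.625, 0.781, -0.001], [0.781, 0.625, 0.0], [0.001, -0.0, -1.0]]
force: [-0.3, -0.5, 0.3]
opening: 20.2
grasp_force: 0.0
clock: 14.9
eef_pos: [642.3, 67.9, 47.9]
ee_rot: [[-0.625, 0.78, 0.003], [0.78, 0.625, -0.002], [-0.004, 0.001, -1.0]]
force: [7.9, -15.3, -0.4]
opening: 19.7
grasp_force: 8.4
```

Post 2 is seated as well. Retreating, rising and measuring all three posts.

```bash
python3 -m inch '{"claw":[2,2,2,2,2,2,2,2],"offset":[[-1,0,0],[-4,0,0],[-4,0,0],[0,-2,-5],[0,-2,-5],[0,0,-5],[0,0,-5],[2,0,-4]],"roll":[0,0,0,0,0,0,0,0]}'
python3 -m inch '{"claw":[2,2,2,2],"offset":[[3,0,-4],[3,0,0],[0,0,0],[0,0,0]],"roll":[0,0,0,0]}'
python3 - <<'E'
from h import *
from scipy import ndimage as N
c,im,d=grab("wrist");P=pts(c,d)
cv2.imwrite("pics/w5.png",im[...,::-1])
m=(d>0)&(P[...,2]>58)&(P[...,2]<76)&(np.arange(384)[:,None]<205)
L,k=N.label(m)
for i in range(1,k+1):
    q=L==i
    if q.sum()<300: continue
    r=cv2.minAreaRect(P[q][:,:2].astype(np.float32)); b=cv2.boxPoints(r)
    xb=-.6225*b[:,0]+.7826*b[:,1]+303.6; yb=455.8-(.7826*b[:,0]+.6225*b[:,1])
    print(q.sum(),r[1],r[2],"x",xb.round(1),"y",yb.round(1),P[q][:,2].mean())
E
```

```text
clock: 15.7
eef_pos: [656.1, -9.6, 283.2]
ee_rot: [[-0.624, 0.782, 0.002], [0.782, 0.624, -0.0], [-0.002, 0.002, -1.0]]
force: [0.5, 0.5, -0.7]
opening: 19.9
grasp_force: 0.0
clock: 16.1
eef_pos: [617.4, 38.8, 320.1]
ee_rot: [[-0.626, 0.78, -0.0], [0.78, 0.626, 0.0], [0.0, -0.0, -1.0]]
force: [0.9, -1.5, -0.1]
opening: 19.9
grasp_force: 0.0
4513 (49.977420806884766, 149.4012908935547) 38.98789596557617 x [123.6 -25.8 -25.4 124. ] y [108.2 106.9  57.   58.2] 66.73735350742925
4456 (49.33055114746094, 148.90406799316406) 38.7291374206543 x [123.6 -25.3 -25.1 123.8] y [ 27.3  26.7 -22.6 -22. ] 66.80426391066761
4399 (48.49607467651367, 147.60861206054688) 38.644954681396484 x [122.6 -25.  -24.9 122.7] y [ -65.6  -66.  -114.5 -114.1] 66.8047782527549
```

View pics/w5.png

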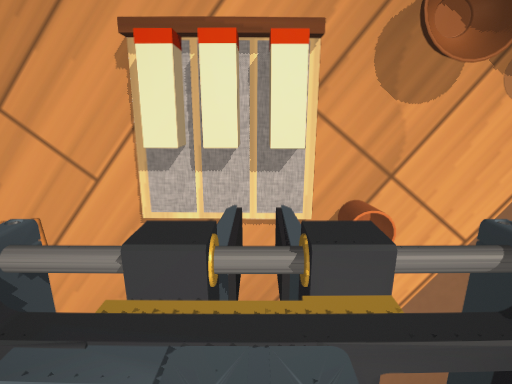

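All three red ends sit against the stop, at image row ~36. The pushed posts are square within 0.5° and centred at y = +2 and -90 mm, which is within tolerance.

```bash
python3 -c "from station import *; print(finish_job())"
```

```text
the job is handed in; nothing more can be done
None
```

Both standing posts are pushed over and lie in their own lanes with their red ends against the stop, measured square within 0.5° and 2–5 mm off the lane centres; the job was handed in at about 16 s, and no verdict was returned.

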